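# Check a boxed filter selector: three clicks and hold

### The arm

A 7-joint arm with a two-finger parallel gripper is mounted at the origin on a cart in front of the work surface, level with it; the furniture and walls round the work are solid. World frame = base frame: x ahead of the robot, y to its left, z up, the work surface at z = 0. Lengths are in m, angles in rad, forces in N, time in s.
With the tool pointing down it reaches from about 0.425 to 0.925 m from the base axis. Payload 6.8 kg.
Tool frame: the origin (TCP) lies midway between the tips of the shut fingers; the grasp point (between the pads) lies 19 mm behind it; z points along the fingers, y is the direction in which the jaws open and shut (so a half turn about z gives the same grasp; the last joint's range is limited). The gripper opens to 85 mm and grips with 20 to 120 N. Pads are 22 mm wide; open, the fingers measure 114 mm over their backs; the gripper's body (76 mm by 85 mm) begins 54 mm behind the grasp point. The pads swing forward as they close: fully open they stand 13 mm farther back than shut.
Start: joints at [1.041, 0.477, 0.022, 1.555, -0.011, 1.109, -0.083], TCP at [0.276, -0.616, 0.231] pointing down, gripper open.
Joint ranges: [-2.96, 2.96], [-0.34, 2.1], [-1.41, 1.46], [0.24, 2.44], [-1.37, 4.51], [0.17, 1.92], [-2.96, 2.96]. Speed limits (rad/s): [2.39, 2.39, 3.14, 3.14, 3.14, 3.14, 3.14].

### API

Orientations are given as a rotation vector (axis times angle).
In Python, from bench import r, imaging gives the robot as it stands.
- The arm moves only by the tool jog_arm, never from a script. Its argument "rows" is a list of rows, each an object with "delta_rot": the turn, a rotation vector about the tool's x, y, z in degrees, a list of three; "xyz": the shift along the tool's x, y, z in cm, a list of three; "fingers": the closure, from 0 (fully open) to 1 (shut). A call has exactly 5 rows; each row is the pose to reach, as a shift and turn from the pose measured when the call began, along the tool's axes at that moment; what a row does not reach only later rows make up. A row lasts 1/12 s, in which the tool goes at most 41.7 mm and 7.16 degrees, less where a joint would pass 70% of its speed; a pose out of reach is approached as far as the arm can. A call with a gripper value outside its range is refused whole. The fingers move at their own pace and stop on an object; "grip_force" is the grip in N (left out, the last holds). Time passes only in rows, so rows that repeat a pose let the fingers close, or fill a call up. It gives the time, the measured TCP pose, the force and the opening at its end, in the units of the state.
- r.get_obs(): the state, without advancing time (a new reading comes with each control period).
- imaging.grab_frame(name): name is "side" or "top" or "wrist"; returns the picture (420x560x3 uint8, blue, green, red); there is no depth.
- imaging.camera_info(name): a dict with "camera_matrix" (3x3 intrinsics, pixels), "k1" (the pictures are not rectified: a ray, as slopes to the right and down, at radius r is drawn at 1 + k1 r^2 times it, then the intrinsics apply), "xyz" and "attitude" of the camera in the world. Camera axes: x right, y down, z forward; pixel columns grow to the right and rows downward; lengths in m; the calibration is good to about 2 mm. A picture is of the moment at which its call begins: read the wrist's pose just before it. camera_info takes no time and is no camera call; for the wrist camera it gives the pose at the moment of the call.
- r.hand_in(): hands the job in, once; it reports no verdict.
Trained networks look in the newest picture that a camera, given by its name, has taken for a name from the list of things; names that differ only in an ending like _2 or _b are one class to them, and where a whole thing is asked for, a point or a joint stands for the part that bears it (a point fixed in the world has none). Each returns a list of dicts, best first, with "conf" (0 to 1); they miss things now and then, are a little off and sometimes report something else, mostly with a low value. They report only what shows in the picture. A call takes as long as a camera call.
- imaging.find_in(camera, query): "position" ([column, row] in pixels, amid what is visible of it).
- imaging.cut_out(camera, query): "region" (420x560 bool, what is visible of it) and "position" ([column, row] in pixels, amid what is visible of it).
- imaging.tip_of(camera, query): "position" ([column, row] in pixels: a listed point, or the origin of a listed thing).
The state is a dict: "clock": time; "joints": joint angles; "qvel": joint speeds; "tau": joint torques, N m; "tcp_pos": TCP position; "orientation": TCP orientation; "contact_force": force on the tool from outside, world axes, zero at the start; "moment": the same for the moment, N m; "grip_width": finger opening in m.
Only numpy, scipy, OpenCV 4.12 (cv2) and the standard library are available. Lean on these libraries where they do the work, as an engineer would, in place of code of your own. Each camera call takes 0.05 s, during which the arm holds its last target.

### The job

A new filter selector has come in its small cardboard carton, with the front and back flaps standing half open. Fold both flaps right back outward, clear of the opening, then take the grey bar knob inside and turn it clockwise (seen from above) from the red home dot to its third click stop, counting the clicks and not going past the third. Finish still gripping the knob at that stop, so that its play can be gauged, and leave the other things on the bench where they are.

Things in the scene. Friction and masses are not known exactly. Their poses are not given: they have to be found in the camera images.
- carton: Brown cardboard carton, fixed, 140 x 140 x 115 mm high, walls 3 mm, inside 134 x 134 mm, grey foam up to 58 mm above the bench. Origin: centre of its underside; x points from front (robot side) to back, z up. Flaps to open: hinged on top of the front (-x) and back (+x) walls. The two other flaps already hang down outside the +y and -y walls.
- flap_front_hinge (a point): Middle of the hinge line of the front flap: on top of the front wall, 68.5 mm from the carton's centre towards -x, 116.5 mm above the bench. The hinge line runs along the carton's y.
- flap_back_hinge (a point): Middle of the hinge line of the back flap: on top of the back wall, 68.5 mm from the carton's centre towards +x, 116.5 mm above the bench. The hinge line runs along the carton's y.
- flap_front_edge (a point): Middle of the free edge of the front flap, a cardboard sheet 68 mm long from hinge to edge, 138 mm wide, 3 mm thick.
- flap_back_edge (a point): Middle of the free edge of the back flap, same size.
- flap_front (a joint): Angle of the front flap, rad: 0 closed (level over the opening), 1.57 upright, 3.14 folded out level outside; limit 3.3. It starts between 0.8 and 1.15 and stays where left (hinge friction 0.035 N m, about 0.5 N at the edge). Counts as folded back above 2.1. The gap between the free edges is at least 40 mm.
- flap_back (a joint): Angle of the back flap, same meaning, starts in the same range.
- knob_grip (a point): Grip point of the grey bar knob: on its upright axis, 97 mm above the bench, 16 mm below the top of the bar. The bar is 46 mm long (point x), 14 mm wide (point y) and 39 mm high, on a flat disc 52 mm across whose top is 74 mm above the bench. The point turns with the knob; the white pointer line is on the bar's -x end.
- knob (a joint): Angle of the knob, rad, growing clockwise seen from above: 0 at home (pointer at the red dot), limits -0.05 and 2.56. Click stops every 24 degrees (0.419 rad), the third at 1.257, each marked by a white dot on the dial. Turning from a stop is resisted by up to 0.12 N m, most a quarter of a click on; from half-way it is pulled into the next stop.
- cup_mid (a point): Bystander: sample cup with a red lid, 51 mm across, 63 mm high; the point is at its centre, 31 mm up. Loose, to be left alone.
- tub_mid (a point): Bystander: white tub with a blue cap, 48 x 44 x 107 mm high; the point is at its centre, 53 mm up. Loose, to be left alone.
- tip_carton_mid (a point): Bystander: small white and green carton, 41 x 55 x 60 mm high; the point is at its centre, 30 mm up. Loose, behind the big carton, to be left alone.
- selector: The filter selector: round aluminium housing 96 mm across with a black dial, fixed in the middle of the carton, dial 69 mm above the bench, the knob on its axis. Its origin is the centre of its underside, 4 mm above the bench; x points from the red home dot to the axis. Its x differs by up to 0.4 rad from the carton's x.

How it is judged:
By the outcome, as a careful person would: the job done as asked, in the order asked, and still so for the second after the job is handed in, while the arm keeps its last pose, push and grip.
It also fails if it takes over 58 s, if anything falls off the work surface, if the arm or the gripper's body presses on something with over 40 N, if the wrist force passes 120 N, or if a joint passes its speed limit or range.

## Working session

There is one attempt and no reset: what is moved stays moved. The work goes in short steps, Python scripts to look and compute and a tool call to move; the robot and the scene stay as the last step left them, time stands still between calls to the robot, and variables do not carry over. Pictures are saved under pics/ and viewed, and the job is handed in when it is done.

Besides the shell and the picture viewer there is one more tool, called as name(argument=value, ...) on one line, values as JSON. jog_arm: Moves the arm, as the interface text tells. Its arguments: {"type":"object","properties":{"rows":{"type":"array","items":{"type":"object","properties":{"delta_rot":{"type":"array","items":{"type":"number"}},"xyz":{"type":"array","items":{"type":"number"}},"fingers":{"type":"number"}}}},"grip_force":{"type":"number"}},"required":["rows"]}

```bash
ls; mkdir -p pics; cat > h.py <<'E'
import numpy as np, cv2
from scipy.spatial.transform import Rotation as R
from bench import r, imaging
def cam(n):
    c=imaging.camera_info(n); return c
def rot(a):
    a=np.array(a,float)
    return a if a.shape==(3,3) else R.from_rotvec(a).as_matrix()
def ray(c,p):
    K=np.array(c["camera_matrix"]); d=np.array([c["k1"],0,0,0,0],float)
    u=cv2.undistortPoints(np.array([[p]],float),K,d)[0,0]
    v=rot(c["attitude"])@np.array([u[0],u[1],1]); return np.array(c["xyz"]),v/np.linalg.norm(v)
def atz(c,p,z):
    o,v=ray(c,p); return o+v*(z-o[2])/v[2]
def proj(c,P):
    A=rot(c["attitude"]); q=A.T@(np.array(P)-np.array(c["xyz"]))
    d=np.array([c["k1"],0,0,0,0],float)
    return cv2.projectPoints(q.reshape(1,1,3),np.zeros(3),np.zeros(3),np.array(c["camera_matrix"]),d)[0][0,0]
def tri(L):
    A=np.zeros((3,3));b=np.zeros(3)
    for o,v in L:
        M=np.eye(3)-np.outer(v,v);A+=M;b+=M@o
    return np.linalg.solve(A,b)
E
python3 - <<'E'
from h import *
print(r.get_obs())
for n in ("side","top","wrist"):
    cv2.imwrite(f"pics/a_{n}.png",imaging.grab_frame(n)); print(n,imaging.camera_info(n))
E
```

```text
pics
{'clock': 0.0, 'joints': array([ 1.04092128,  0.47783233,  0.02230961,  1.55647441, -0.01149174,
        1.10929621, -0.08308872]), 'qvel': array([-0.00012759, -0.00106352,  0.00096463, -0.00020955,  0.00163323,
       -0.00079516, -0.00142806]), 'tau': array([ 9.62567938e-04, -5.96445358e+01,  1.60801359e+00, -2.81191564e+01,
        1.23517096e-02,  9.41959064e-03,  1.83351702e-06]), 'tcp_pos': array([ 0.27608362, -0.61529212,  0.23029383]), 'orientation': array([-3.07020370e+00, -6.57341226e-01,  8.24338356e-04]), 'contact_force': array([ 0.25804787,  0.44224599, -0.23699193]), 'moment': array([ 0.01115359, -0.02033665,  0.01110535]), 'grip_width': 0.0852152487143941}
side {'camera_matrix': array([[455.95276447,   0.        , 284.18451116],
       [  0.        , 455.95276447, 209.16032957],
       [  0.        ,   0.        ,   1.        ]]), 'k1': -0.10998565346478673, 'xyz': array([0.28747227, 0.8069105 , 0.8188072 ]), 'attitude': array([-0.44843036,  2.68547572, -1.27422853])}
top {'camera_matrix': array([[483.96454428,   0.        , 286.76799835],
       [  0.        , 483.96454428, 212.48544381],
       [  0.        ,   0.        ,   1.        ]]), 'k1': -0.040981542104628926, 'xyz': array([ 0.40865659, -0.03255417,  1.04486148]), 'attitude': array([-2.17720849,  2.12237549, -0.18961957])}
wrist {'camera_matrix': array([[301.44032633,   0.        , 280.35344609],
       [  0.        , 301.44032633, 210.99877697],
       [  0.        ,   0.        ,   1.        ]]), 'k1': -0.05466250756909654, 'xyz': array([ 0.34256179, -0.58666134,  0.37286434]), 'attitude': array([ 2.43029859, -1.57294253, -0.22639567])}
```

View pics/a_side.png

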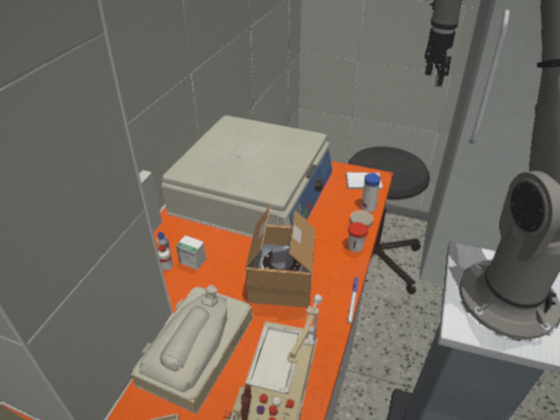

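View pics/a_top.png

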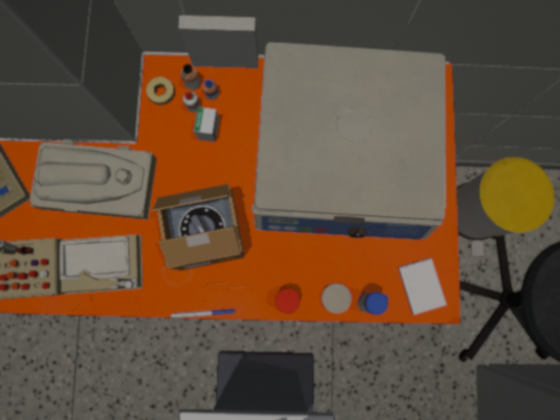

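```bash
python3 - <<'E'
from h import *
L={}
for q in ["flap_front_hinge","flap_back_hinge","flap_front_edge","flap_back_edge","knob_grip","cup_mid","tub_mid","tip_carton_mid","carton","selector"]:
    for n in ("side","top"):
        o=imaging.tip_of(n,q)
        print(q,n,[(np.round(x["position"],1).tolist(),round(float(x["conf"]),2)) for x in o[:2]])
        if o: L.setdefault(q,[]).append(ray(cam(n),o[0]["position"]))
    if len(L.get(q,[]))==2:
        p=tri(L[q]); print("  ",p.round(4),[float(np.linalg.norm(np.cross(v,p-o)).round(4)) for o,v in L[q]])
E
```

```text
flap_front_hinge side [([311.1, 251.3], 0.58)]
flap_front_hinge top [([203.5, 259.1], 0.64)]
   [0.4598 0.1073 0.1122] [0.0004, 0.0004]
flap_back_hinge side [([249.7, 247.1], 0.64)]
flap_back_hinge top [([191.5, 190.7], 0.64)]
   [0.5931 0.1378 0.1106] [0.0003, 0.0003]
flap_front_edge side [([294.9, 231.0], 0.61)]
flap_front_edge top [([195.3, 235.6], 0.77)]
   [0.4973 0.1155 0.1686] [0.0018, 0.0018]
flap_back_edge side [([266.8, 227.9], 0.8)]
flap_back_edge top [([188.3, 203.5], 0.91)]
   [0.5554 0.1305 0.1732] [0.0017, 0.0017]
knob_grip side [([279.9, 254.7], 0.86), ([281.0, 280.7], 0.75)]
knob_grip top [([195.0, 230.0], 0.88), ([195.4, 235.6], 0.51)]
   [0.5207 0.1292 0.1012] [0.0037, 0.0037]
cup_mid side [([358.9, 235.1], 0.84)]
cup_mid top [([288.2, 300.8], 0.84)]
   [ 0.381  -0.0591  0.0401] [0.0025, 0.0025]
tub_mid side [([371.6, 194.3], 0.85), ([294.2, 226.9], 0.17)]
tub_mid top [([369.0, 303.3], 0.69), ([202.2, 260.4], 0.58)]
   [ 0.3799 -0.223   0.052 ] [0.0025, 0.0025]
tip_carton_mid side [([190.2, 251.0], 0.93)]
tip_carton_mid top [([204.6, 126.3], 0.89)]
   [0.7527 0.1312 0.0391] [0.0025, 0.0025]
carton side [([285.0, 278.0], 0.69), ([281.5, 281.1], 0.53)]
carton top [([208.4, 234.2], 0.65)]
   [0.5181 0.1144 0.0117] [0.0011, 0.0011]
selector side []
selector top [([203.6, 230.0], 0.81)]
```

```bash
python3 - <<'E'
from h import *
s=cv2.imread("pics/a_side.png");t=cv2.imread("pics/a_top.png")
cv2.imwrite("pics/b_side.png",cv2.resize(s[190:320,210:390],None,fx=4.4,fy=4.4,interpolation=3))
cv2.imwrite("pics/b_top.png",cv2.resize(t[150:290,120:300],None,fx=4.2,fy=4.2,interpolation=3))
S,T=cam("side"),cam("top")
for a,b in [((289,213),(257,205)),((329,138),(443,215)),((165,183),(266,45))]:
    L=[ray(S,a),ray(T,b)];p=tri(L);print(p.round(3),[float(np.linalg.norm(np.cross(v,p-o)).round(4)) for o,v in L])
# predicted carton corners
def boxc(c,yaw,z):
    A=R.from_euler('z',yaw).as_matrix(); return [A@np.array([x,y,0])+[c[0],c[1],z] for x,y in [(-.07,-.07),(-.07,.07),(.07,.07),(.07,-.07)]]
for p in boxc((.5265,.1226),.225,.115): print(p.round(3),proj(S,p).round(1),proj(T,p).round(1))
E
```

```text
[0.556 0.006 0.12 ] [0.0112, 0.0112]
[ 0.547 -0.354  0.128] [0.0086, 0.0086]
[ 0.893 -0.001  0.123] [0.0053, 0.0053]
[0.474 0.039 0.115] [313.4 229.3] [239.5 252.8]
[0.443 0.175 0.115] [309.7 273.8] [167.3 267.3]
[0.579 0.206 0.115] [243.4 268.5] [155.5 196.5]
[0.61  0.07  0.115] [253.6 224.9] [226.2 182.7]
```

View pics/b_side.png

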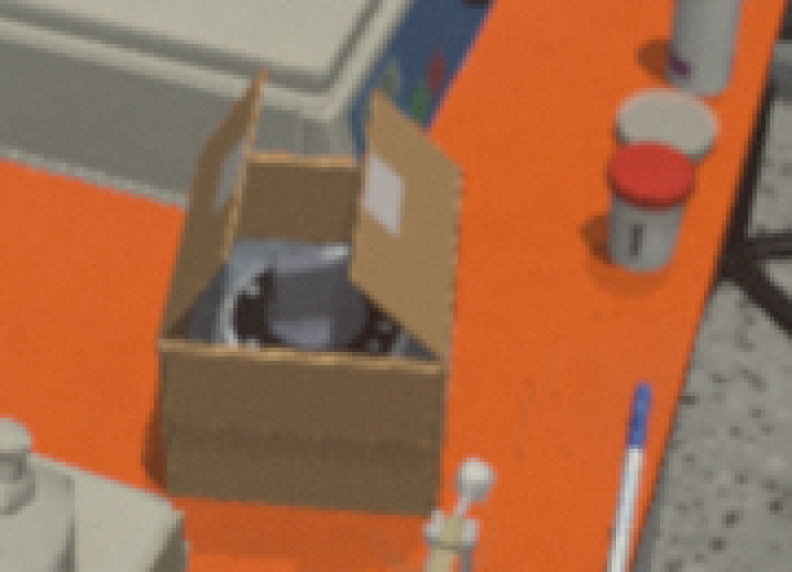

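View pics/b_top.png

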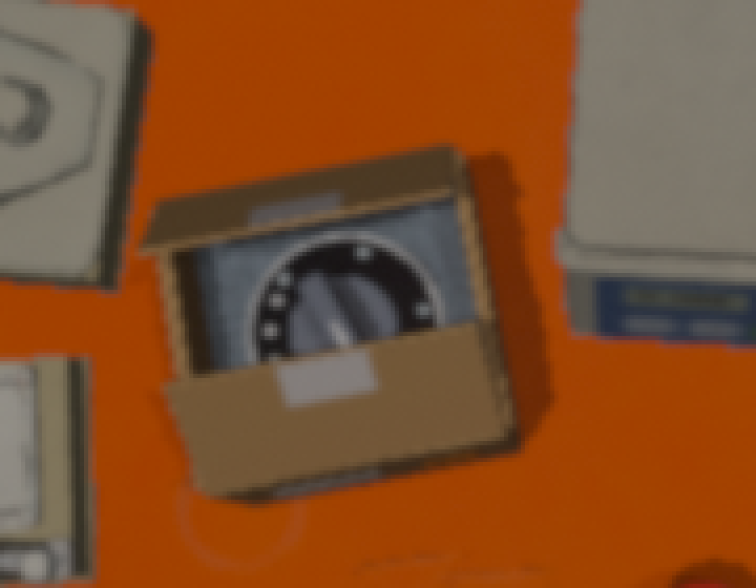

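```bash
cat >> h.py <<'E'
def plan(target,yaw=None,tilt=None,o=None):
    "delta in tool axes (cm, deg) from present to target TCP; yaw = world angle of tool x, tool down"
    o=o or r.get_obs(); A=R.from_rotvec(o["orientation"]); p=np.array(o["tcp_pos"])
    d=A.inv().apply(np.array(target)-p)*100
    out=[d.round(2).tolist()]
    if yaw is not None:
        B=R.from_euler('z',yaw)*R.from_euler('x',np.pi)
        out.append(np.degrees((A.inv()*B).as_rotvec()).round(2).tolist())
    return out
E
python3 - <<'E'
from h import *
print(plan((.47,-.25,.25),.422))
E
```

```text
[[32.64, -25.45, -1.87], [0.0, -0.0, -0.01]]
```

jog_arm(rows=[{"xyz":[3.2,-2.5,-0.4],"delta_rot":[0,0,-7],"fingers":1},{"xyz":[6.4,-5,-0.8],"delta_rot":[0,0,-14],"fingers":1},{"xyz":[9.6,-7.5,-1.2],"delta_rot":[0,0,-21],"fingers":1},{"xyz":[12.8,-10,-1.6],"delta_rot":[0,0,-28],"fingers":1},{"xyz":[16,-12.5,-2],"delta_rot":[0,0,-35],"fingers":1}])

```text
clock: 1.57
tcp_pos: [0.3717, -0.4346, 0.2517]
orientation: [2.727, 1.559, -0.0]
contact_force: [0.3, -0.8, 0.4]
grip_width: 0.0255
```

```bash
python3 - <<'E'
from h import *
o=r.get_obs();print(o["clock"],o["joints"].round(2),o["tcp_pos"],o["orientation"],o["grip_width"])
print(plan((.5265,.1226,.27),.225+np.pi))
E
```

```text
1.5667 [ 0.89  0.3  -0.17  1.78  0.06  1.07  0.17] [ 0.37173342 -0.43458951  0.2516841 ] [ 2.72711011e+00  1.55859198e+00 -1.03469859e-04] 0.02550771240486436
[[55.86, -14.95, -1.86], [-0.01, 0.04, -133.39]]
```

jog_arm(rows=[{"xyz":[3.2,-0.8,-0.1],"delta_rot":[0,0,-7],"fingers":1},{"xyz":[6.4,-1.6,-0.2],"delta_rot":[0,0,-14],"fingers":1},{"xyz":[9.6,-2.4,-0.4],"delta_rot":[0,0,-21],"fingers":1},{"xyz":[12.8,-3.2,-0.6],"delta_rot":[0,0,-28],"fingers":1},{"xyz":[16,-4,-0.8],"delta_rot":[0,0,-35],"fingers":1}])

```text
clock: 1.98
tcp_pos: [0.4187, -0.2749, 0.26]
orientation: [2.125, 2.312, -0.001]
contact_force: [0.5, -0.4, 0.7]
grip_width: 0.0001
```

```bash
python3 - <<'E'
from h import *
o=r.get_obs();print(o["clock"],o["joints"].round(2),o["tcp_pos"],o["orientation"],o["grip_width"])
print(plan((.5265,.1226,.27),.225+np.pi))
E
```

```text
1.9833 [ 0.78  0.18 -0.36  1.91  0.07  1.06  0.47] [ 0.41868001 -0.27492243  0.25995838] [ 2.12485939e+00  2.31247112e+00 -6.31254217e-04] 7.432863284969143e-05
[[38.7, 14.1, -1.04], [-0.03, 0.07, -98.05]]
```

jog_arm(rows=[{"xyz":[2.8,1.0,-0.1],"delta_rot":[0,0,-7],"fingers":1},{"xyz":[5.6,2.0,-0.2],"delta_rot":[0,0,-14],"fingers":1},{"xyz":[8.4,3.0,-0.4],"delta_rot":[0,0,-21],"fingers":1},{"xyz":[11.2,4.0,-0.6],"delta_rot":[0,0,-28],"fingers":1},{"xyz":[14,5,-0.8],"delta_rot":[0,0,-35],"fingers":1}])

```text
clock: 2.4
tcp_pos: [0.4568, -0.1298, 0.2682]
orientation: [1.323, 2.848, -0.002]
contact_force: [0.5, -0.2, 0.3]
grip_width: -0.0
```

```bash
python3 - <<'E'
from h import *
o=r.get_obs();print(o["clock"],o["joints"].round(2),o["tcp_pos"],o["orientation"],o["grip_width"])
print(plan((.5265,.1226,.27),.225+np.pi))
E
```

```text
2.4 [ 0.64  0.15 -0.54  1.94  0.09  1.07  0.76] [ 0.45682916 -0.12984442  0.26821623] [ 1.32257685e+00  2.84781526e+00 -1.55458677e-03] -1.3742951909073262e-05
[[14.79, 21.61, -0.21], [-0.07, 0.09, -62.71]]
```

jog_arm(rows=[{"xyz":[1.6,2.4,0],"delta_rot":[0,0,-7],"fingers":1},{"xyz":[3.2,4.8,0],"delta_rot":[0,0,-14],"fingers":1},{"xyz":[4.8,7.2,0],"delta_rot":[0,0,-21],"fingers":1},{"xyz":[6.4,9.6,0],"delta_rot":[0,0,-28],"fingers":1},{"xyz":[8,12,0],"delta_rot":[0,0,-35],"fingers":1}])

```text
clock: 2.82
tcp_pos: [0.4972, 0.0099, 0.2683]
orientation: [0.396, 3.114, -0.003]
contact_force: [1.0, 0.5, 0.2]
grip_width: 0.0001
```

```bash
python3 - <<'E'
from h import *
o=r.get_obs();print(o["clock"],o["joints"].round(2),o["tcp_pos"],o["orientation"],o["grip_width"])
print(plan((.5265,.1226,.27),.225+np.pi))
E
```

```text
2.8167 [ 0.48  0.21 -0.71  1.89  0.16  1.09  1.02] [0.49716778 0.00993366 0.26834907] [ 3.96129137e-01  3.11445324e+00 -2.72156199e-03] 5.3446954079083135e-05
[[-0.02, 11.64, -0.18], [-0.11, 0.11, -27.39]]
```

jog_arm(rows=[{"xyz":[0,2.9,0],"delta_rot":[0,0,-6.8],"fingers":1},{"xyz":[0,5.8,0],"delta_rot":[0,0,-13.6],"fingers":1},{"xyz":[0,8.7,0],"delta_rot":[0,0,-20.4],"fingers":1},{"xyz":[0,11.6,0],"delta_rot":[0,0,-27.4],"fingers":1},{"xyz":[0,11.6,0],"delta_rot":[0,0,-27.4],"fingers":1}])

```text
clock: 3.23
tcp_pos: [0.5264, 0.1288, 0.2689]
orientation: [-0.373, 3.116, 0.004]
contact_force: [-0.2, 0.4, 0.8]
grip_width: 0.0
```

```bash
python3 - <<'E'
from h import *
o=r.get_obs();print(o["clock"],o["joints"].round(2),o["tcp_pos"],o["orientation"],o["grip_width"])
c=cam("wrist")
cv2.imwrite("pics/c_wrist.png",imaging.grab_frame("wrist"))
for q in ["flap_front_hinge","flap_back_hinge","flap_front_edge","flap_back_edge","knob_grip","selector"]:
    for x in imaging.tip_of("wrist",q)[:2]: print(q,np.round(x["position"],1),round(x["conf"],2), [atz(c,x["position"],z).round(4).tolist() for z in (.1165,.17,.097,.069)])
for p in [(.4598,.1073,.1165),(.5931,.1378,.1165),(.4973,.1155,.1686),(.5554,.1305,.1732)]: print(proj(c,p))
E
```

```text
3.2333 [ 0.32  0.33 -0.83  1.79  0.26  1.14  1.22] [0.52642403 0.12880935 0.2688929 ] [-0.37265515  3.11585738  0.00352029] 2.598043914964651e-05
flap_front_hinge [269.2 118.6] 0.74 [[0.4573, 0.1009, 0.1165], [0.4574, 0.1028, 0.17], [0.4573, 0.1002, 0.097], [0.4572, 0.0992, 0.069]]
flap_back_hinge [272.7 256.8] 0.79 [[0.5943, 0.1365, 0.1165], [0.5695, 0.1319, 0.17], [0.6033, 0.1382, 0.097], [0.6163, 0.1405, 0.069]]
flap_front_edge [270.9 180.4] 0.9 [[0.5142, 0.1159, 0.1165], [0.504, 0.115, 0.17], [0.518, 0.1162, 0.097], [0.5233, 0.1166, 0.069]]
flap_back_edge [273.8 120.9] 0.24 [[0.4583, 0.1056, 0.1165], [0.4582, 0.1066, 0.17], [0.4584, 0.1052, 0.097], [0.4584, 0.1046, 0.069]]
knob_grip [274.8 185.7] 0.82 [[0.5185, 0.1208, 0.1165], [0.5075, 0.1191, 0.17], [0.5225, 0.1215, 0.097], [0.5283, 0.1224, 0.069]]
selector [278.8 173.4] 0.73 [[0.5056, 0.1218, 0.1165], [0.4969, 0.1199, 0.17], [0.5088, 0.1225, 0.097], [0.5133, 0.1235, 0.069]]
[275.22108238 122.91939679]
[274.14089834 256.09953359]
[273.39013124 172.25906286]
[274.76850834 243.35334238]
```

View pics/c_wrist.png

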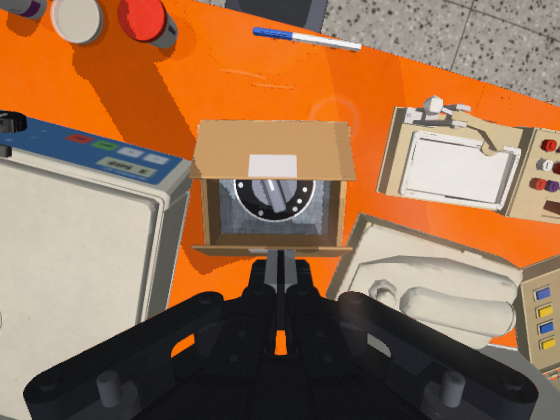

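```bash
python3 - <<'E'
from h import *
print(plan((.5285,.1235,.148),.225+np.pi))
E
```

```text
[[-0.27, 0.26, 12.01], [-0.18, 0.06, -0.15]]
```

jog_arm(rows=[{"xyz":[-0.2,0.3,3],"delta_rot":[0,0,0],"fingers":1},{"xyz":[-0.3,0.3,6],"delta_rot":[0,0,0],"fingers":1},{"xyz":[-0.3,0.3,9],"delta_rot":[0,0,0],"fingers":1},{"xyz":[-0.3,0.3,12],"delta_rot":[0,0,0],"fingers":1},{"xyz":[-0.3,0.3,12],"delta_rot":[0,0,0],"fingers":1}])

```text
clock: 4.0
tcp_pos: [0.5253, 0.1213, 0.1431]
orientation: [0.345, -3.115, 0.008]
contact_force: [-0.9, -1.0, -0.9]
grip_width: 0.0
```

```bash
python3 - <<'E'
from h import *
cv2.imwrite("pics/d_side.png",cv2.resize(imaging.grab_frame("side")[150:320,210:390],None,fx=3.5,fy=3.5,interpolation=3))
print(r.get_obs()["tcp_pos"],plan((.40,.094,.148),.225+np.pi))
E
```

```text
[0.52679876 0.12233196 0.14598781] [[12.99, 0.02, -0.14], [-0.2, -0.27, -0.22]]
```

View pics/d_side.png

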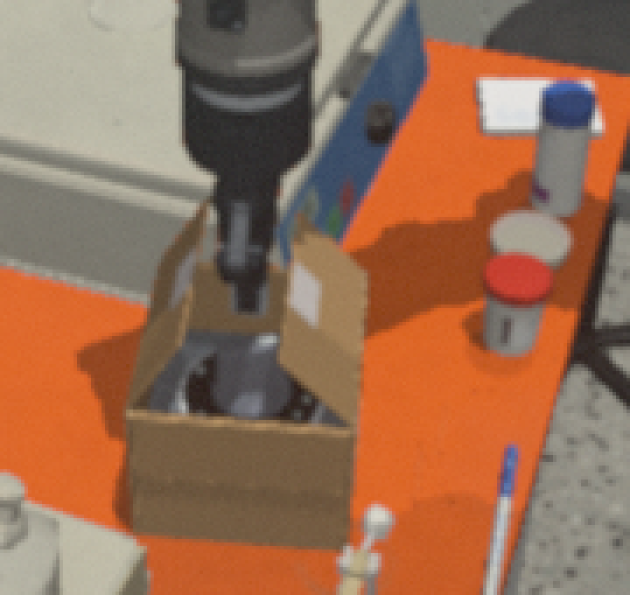

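jog_arm(rows=[{"xyz":[2,0,0],"delta_rot":[0,0,0],"fingers":1},{"xyz":[4,0,0],"delta_rot":[0,0,0],"fingers":1},{"xyz":[6,0,0],"delta_rot":[0,0,0],"fingers":1},{"xyz":[8,0,0],"delta_rot":[0,0,0],"fingers":1},{"xyz":[10,0,0],"delta_rot":[0,0,0],"fingers":1}])

```text
clock: 4.47
tcp_pos: [0.4307, 0.1008, 0.149]
orientation: [-0.345, 3.121, -0.006]
contact_force: [1.3, 0.3, 0.6]
grip_width: -0.0
```

```bash
python3 - <<'E'
from h import *
cv2.imwrite("pics/e_side.png",cv2.resize(imaging.grab_frame("side")[150:320,210:390],None,fx=3.5,fy=3.5,interpolation=3))
o=r.get_obs();print(o["tcp_pos"],o["joints"].round(2),o["contact_force"],plan((.415,.096,.13),.225+np.pi))
E
```

```text
[0.42627633 0.09947179 0.1481877 ] [ 0.35  0.3  -0.83  2.14  0.31  0.83  1.12] [-3.83641359 -0.76126515  0.30619948] [[1.17, -0.08, 1.82], [-0.35, -0.25, -0.21]]
```

View pics/e_side.png

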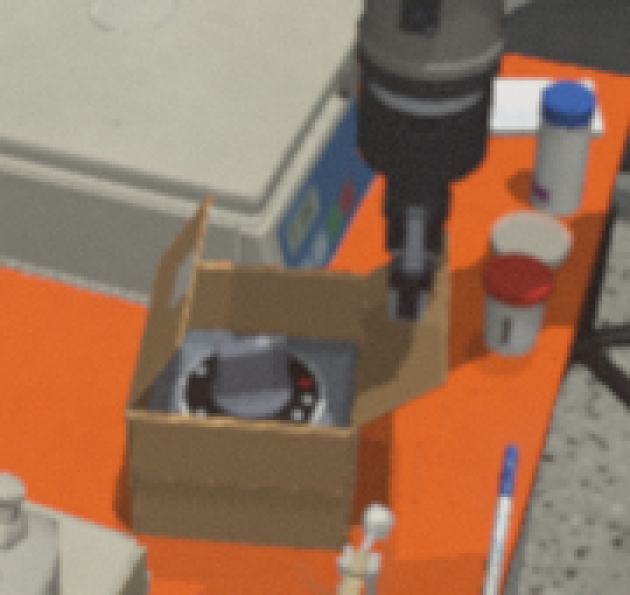

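jog_arm(rows=[{"xyz":[0.4,0,0.5],"delta_rot":[0,0,0],"fingers":1},{"xyz":[0.6,0,1.1],"delta_rot":[0,0,0],"fingers":1},{"xyz":[0.6,0,1.7],"delta_rot":[0,0,0],"fingers":1},{"xyz":[0.6,0,2.3],"delta_rot":[0,0,0],"fingers":1},{"xyz":[0.6,0,2.4],"delta_rot":[0,0,0],"fingers":1}])

```text
clock: 4.93
tcp_pos: [0.4205, 0.098, 0.1231]
orientation: [0.346, -3.117, 0.01]
contact_force: [1.1, -1.2, -0.4]
grip_width: 0.0001
```

```bash
python3 - <<'E'
from h import *
cv2.imwrite("pics/f_side.png",cv2.resize(imaging.grab_frame("side")[150:320,210:390],None,fx=3.5,fy=3.5,interpolation=3))
o=r.get_obs();print(o["tcp_pos"],o["joints"].round(2),o["contact_force"],plan((.525,.1226,.19),.225+np.pi))
E
```

```text
[0.42036654 0.09810302 0.12326534] [ 0.32  0.34 -0.8   2.17  0.35  0.77  1.08] [ 0.04177357  0.18478789 -0.33134488] [[-10.71, 0.05, -6.74], [-0.31, -0.33, -0.2]]
```

View pics/f_side.png

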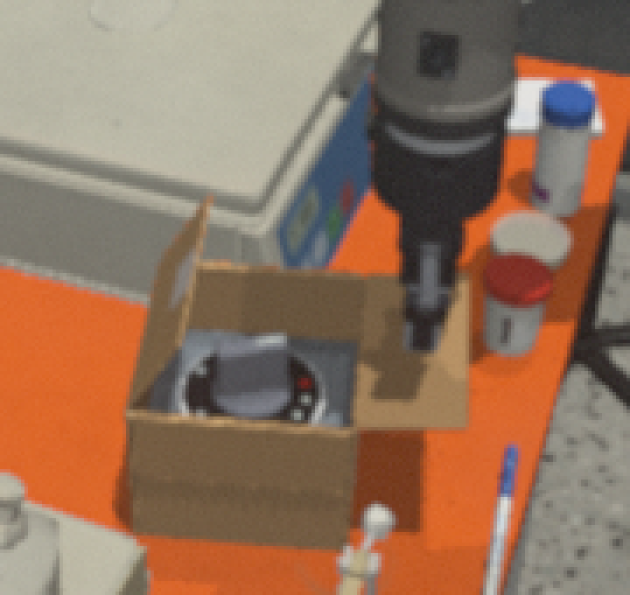

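jog_arm(rows=[{"xyz":[-1,0,-1.5],"delta_rot":[0,0,0],"fingers":1},{"xyz":[-4,0,-2.5],"delta_rot":[0,0,0],"fingers":1},{"xyz":[-7,0,-2.5],"delta_rot":[0,0,0],"fingers":1},{"xyz":[-10,0,-2.5],"delta_rot":[0,0,0],"fingers":1},{"xyz":[-12,0,-2.5],"delta_rot":[0,0,0],"fingers":1}])

```text
clock: 5.4
tcp_pos: [0.5406, 0.1253, 0.1475]
orientation: [0.345, -3.119, 0.008]
contact_force: [-0.8, -0.2, 0.3]
grip_width: 0.0002
```

```bash
python3 - <<'E'
from h import *
o=r.get_obs();print(o["tcp_pos"],o["joints"].round(2),o["contact_force"],plan((.6275,.1455,.148),.225+np.pi))
E
```

```text
[0.54060729 0.12530635 0.14749737] [ 0.24  0.49 -0.75  1.88  0.41  0.94  1.09] [-0.7961337  -0.19356667  0.28619559] [[-8.92, 0.07, -0.09], [-0.26, -0.25, -0.25]]
```

jog_arm(rows=[{"xyz":[-2,0,0],"delta_rot":[0,0,0],"fingers":1},{"xyz":[-4,0,0],"delta_rot":[0,0,0],"fingers":1},{"xyz":[-6,0,0],"delta_rot":[0,0,0],"fingers":1},{"xyz":[-8,0,0],"delta_rot":[0,0,0],"fingers":1},{"xyz":[-9,0,0],"delta_rot":[0,0,0],"fingers":1}])

```text
clock: 5.82
tcp_pos: [0.6302, 0.1454, 0.1461]
orientation: [0.344, -3.118, 0.007]
contact_force: [-0.3, 0.1, -0.1]
grip_width: 0.0003
```

jog_arm(rows=[{"xyz":[-0.3,0,0.5],"delta_rot":[0,0,0],"fingers":1},{"xyz":[-0.4,0,1.1],"delta_rot":[0,0,0],"fingers":1},{"xyz":[-0.4,0,1.7],"delta_rot":[0,0,0],"fingers":1},{"xyz":[-0.4,0,2.3],"delta_rot":[0,0,0],"fingers":1},{"xyz":[-0.4,0,2.4],"delta_rot":[0,0,0],"fingers":1}])

```text
clock: 6.23
tcp_pos: [0.6326, 0.1457, 0.1204]
orientation: [0.345, -3.115, 0.008]
contact_force: [-0.7, -0.4, 0.2]
grip_width: 0.0001
```

```bash
python3 - <<'E'
from h import *
cv2.imwrite("pics/g_side.png",cv2.resize(imaging.grab_frame("side")[150:320,210:390],None,fx=3.5,fy=3.5,interpolation=3))
o=r.get_obs();print(o["tcp_pos"],o["joints"].round(2),o["contact_force"],plan((.5265,.1226,.22),.225+np.pi))
E
```

```text
[0.63269747 0.14574475 0.12080044] [ 0.16  0.65 -0.69  1.67  0.48  1.    1.09] [-0.79913258  0.48967454  0.06552181] [[10.94, 0.02, -9.84], [-0.23, -0.44, -0.26]]
```

View pics/g_side.png

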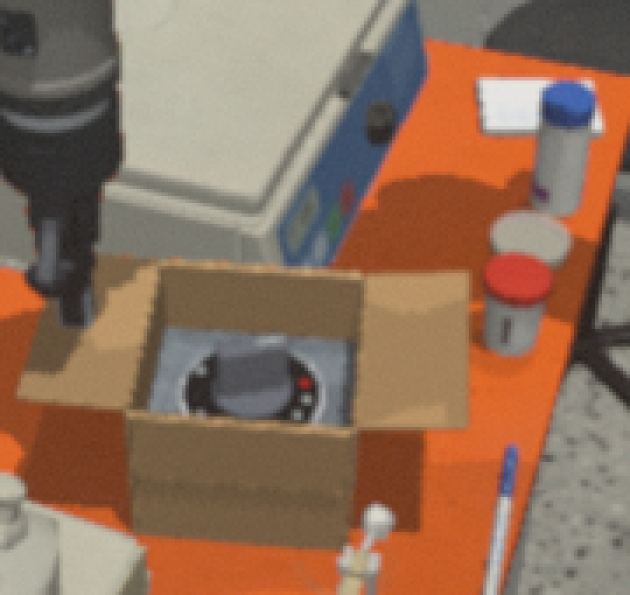

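jog_arm(rows=[{"xyz":[0,0,-3],"delta_rot":[0,0,0],"fingers":1},{"xyz":[1.5,0,-6],"delta_rot":[0,0,0],"fingers":1},{"xyz":[3,0,-9],"delta_rot":[0,0,0],"fingers":0.6},{"xyz":[4,0,-11],"delta_rot":[0,0,0],"fingers":0.6},{"xyz":[4,0,-11],"delta_rot":[0,0,0],"fingers":0.6}])

```text
clock: 6.7
tcp_pos: [0.5946, 0.1387, 0.2363]
orientation: [0.347, -3.122, 0.008]
contact_force: [0.5, 0.6, 0.1]
grip_width: 0.0336
```

```bash
python3 - <<'E'
from h import *
c=cam("wrist");im=imaging.grab_frame("wrist");T=cam("top");it=imaging.grab_frame("top")
cv2.imwrite("pics/h_wrist.png",im);cv2.imwrite("pics/h_top.png",cv2.resize(it[150:290,120:300],None,fx=4.2,fy=4.2,interpolation=3))
print(c)
o=r.get_obs();print(o["tcp_pos"],o["grip_width"])
for q in ["flap_front_hinge","flap_back_hinge","flap_front_edge","flap_back_edge","knob_grip","selector"]:
  for n,cc in (("wrist",c),("top",T)):
    for x in imaging.tip_of(n,q)[:1]: print(q,n,np.round(x["position"],1),round(x["conf"],2), [atz(cc,x["position"],z).round(4).tolist() for z in (.1165,.097,.004)])
E
```

```text
{'camera_matrix': array([[301.44032633,   0.        , 280.35344609],
       [  0.        , 301.44032633, 210.99877697],
       [  0.        ,   0.        ,   1.        ]]), 'k1': -0.05466250756909654, 'xyz': array([0.52623777, 0.12349982, 0.37866055]), 'attitude': array([1.83764662, 2.29862739, 0.32363015])}
[0.59442901 0.13735429 0.23204222] 0.034448449721864206
flap_front_hinge wrist [277.6  30.3] 0.97 [[0.4575, 0.1044, 0.1165], [0.4524, 0.103, 0.097], [0.428, 0.0963, 0.004]]
flap_back_hinge wrist [278.3 201. ] 0.88 [[0.5924, 0.1351, 0.1165], [0.5974, 0.136, 0.097], [0.6208, 0.1401, 0.004]]
flap_back_edge wrist [280.2 271.6] 0.68 [[0.6606, 0.1522, 0.1165], [0.6706, 0.1543, 0.097], [0.7183, 0.1645, 0.004]]
selector wrist [277.5 120. ] 0.65 [[0.5243, 0.1192, 0.1165], [0.5242, 0.1189, 0.097], [0.5235, 0.1174, 0.004]]
```

View pics/h_wrist.png

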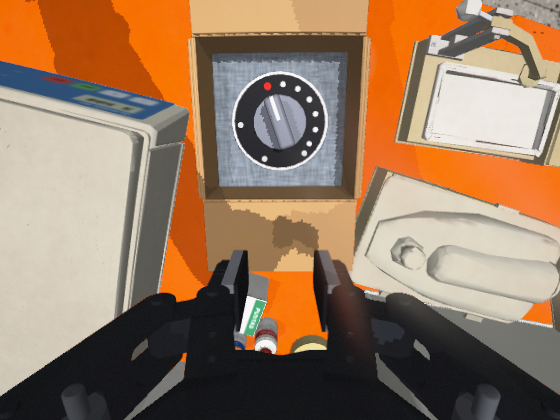

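View pics/h_top.png

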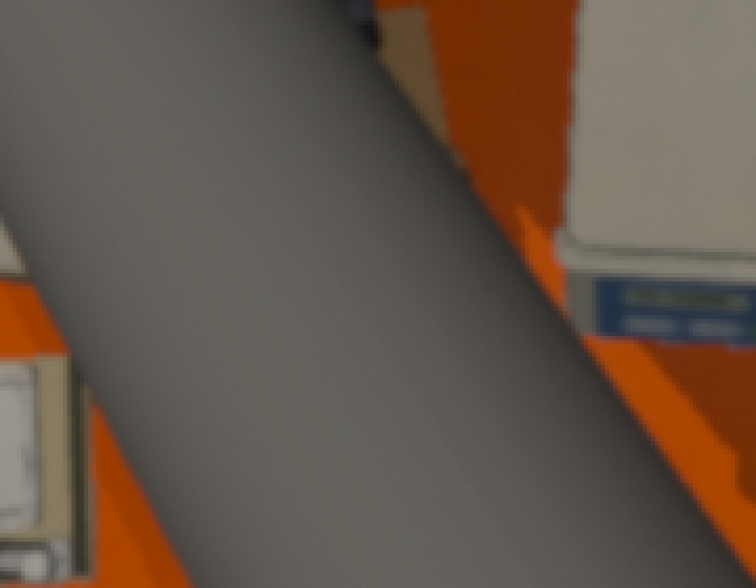

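```bash
python3 - <<'E'
from h import *
im=cv2.imread("pics/h_wrist.png")
cv2.imwrite("pics/h2.png",cv2.resize(im[60:180,220:340],None,fx=5,fy=5,interpolation=3))
c=cam("wrist")
b,g,rr=[im[...,i].astype(int) for i in range(3)]
m=(rr>150)&(g<90)&(b<90); m[:, :]&=False if False else True
sub=np.zeros_like(m);sub[75:105,245:290]=m[75:105,245:290]
ys,xs=np.nonzero(sub);red=(xs.mean(),ys.mean());print("red",red,len(xs))
w=np.zeros_like(m);w[65:175,225:335]=((rr>190)&(g>190)&(b>190))[65:175,225:335]
n,l,s,ce=cv2.connectedComponentsWithStats(w.astype(np.uint8))
rd=atz(c,red,.069)
for i in range(1,n):
    if s[i,4]>=4: print(s[i],ce[i].round(1),atz(c,ce[i],.069).round(4))
print(rd)
E
```

```text
red (np.float64(267.04347826086956), np.float64(85.78260869565217)) 46
[232  71  96  99 779] [281.1 118.6] [0.5206 0.1207 0.069 ]
[281  82   5   5  21] [282.6  84. ] [0.4894 0.1151 0.069 ]
[295  86   5   6  21] [297.4  88.5] [0.4903 0.1297 0.069 ]
[269  96  11  25 103] [274.4 108.1] [0.5125 0.1122 0.069 ]
[307  97   5   5  21] [309.  99.] [0.497  0.1427 0.069 ]
[313 111   5   6  22] [315.  113.5] [0.5087 0.1516 0.069 ]
[238 122   5   6  24] [240.1 124.5] [0.5347 0.0827 0.069 ]
[313 127   5   5  22] [314.9 129.1] [0.523  0.1551 0.069 ]
[307 141   5   5  19] [308.8 143.2] [0.5375 0.1526 0.069 ]
[302 151   5   5  21] [304. 153.] [0.5479 0.1502 0.069 ]
[262 157   5   5  19] [264.2 158.6] [0.5621 0.1126 0.069 ]
[0.49414034 0.10101178 0.069     ]
```

View pics/h2.png

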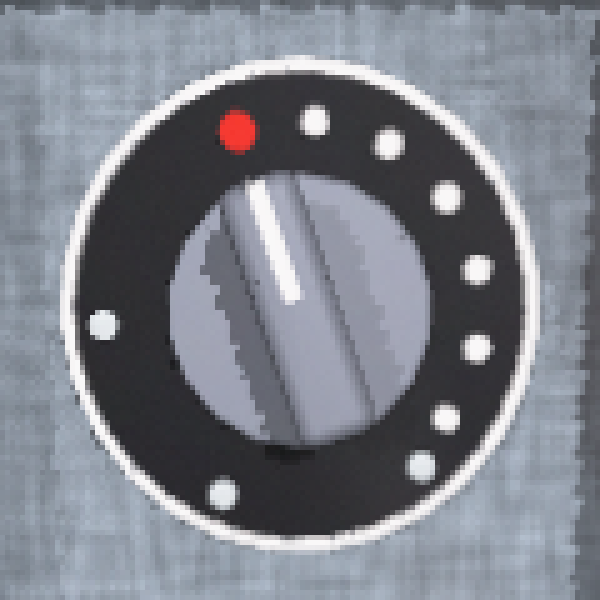

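```bash
python3 - <<'E'
from h import *
c=cam("wrist")
P=np.array([(267.04,85.78),(282.6,84),(297.4,88.5),(309,99),(315,113.5),(314.9,129.1),(308.8,143.2)])
W=np.array([atz(c,p,.069)[:2] for p in P])
from scipy.optimize import least_squares
k=np.arange(7)*np.radians(24)
f=lambda q:(np.c_[q[0]-q[3]*np.cos(q[2]-k),q[1]-q[3]*np.sin(q[2]-k)]-W).ravel()
s=least_squares(f,[.526,.122,.3,.036]);print(s.x,np.abs(s.fun).max())
cx,cy,yaw=s.x[:3]
# pointer line at bar top .113
a=atz(c,(271.3,97),.113);b=atz(c,(278.6,119.5),.113);print("pointer",np.arctan2(*(b-a)[[1,0]]),a.round(4),b.round(4))
print("carton yaw", plan((cx,cy,.15),yaw+np.pi), plan((cx,cy,.078),yaw+np.pi))
o=r.get_obs(); print(o["grip_width"])
E
```

```text
[0.52420221 0.11982552 0.55673242 0.03535559] 0.00018926719461942465
pointer 0.5427049698858963 [0.5066 0.1093 0.113 ] [0.5227 0.1191 0.113 ]
carton yaw [[7.17, -0.18, 8.15], [-0.15, -0.48, -19.26]] [[7.12, -0.15, 15.35], [-0.15, -0.48, -19.26]]
0.03425288620264677
```

jog_arm(rows=[{"xyz":[2.4,-0.1,1],"delta_rot":[0,0,-6.5],"fingers":0.6},{"xyz":[4.8,-0.2,3],"delta_rot":[-0.1,-0.3,-13],"fingers":0.6},{"xyz":[7.2,-0.2,5.5],"delta_rot":[-0.1,-0.5,-19.3],"fingers":0.6},{"xyz":[7.2,-0.2,8.1],"delta_rot":[-0.1,-0.5,-19.3],"fingers":0.6},{"xyz":[7.2,-0.2,8.1],"delta_rot":[-0.1,-0.5,-19.3],"fingers":0.6}])

```text
clock: 7.82
tcp_pos: [0.5203, 0.1174, 0.1465]
orientation: [0.862, -3.013, 0.002]
contact_force: [-0.7, -1.0, 0.1]
grip_width: 0.034
```

```bash
python3 - <<'E'
from h import *
c=cam("wrist");im=imaging.grab_frame("wrist")
cv2.imwrite("pics/i_wrist.png",im)
o=r.get_obs();print(o["tcp_pos"],o["joints"].round(2),o["contact_force"],o["grip_width"],plan((.5243,.1198,.078),.555+np.pi))
E
```

```text
[0.52248401 0.11859201 0.14894665] [ 0.32  0.48 -0.83  1.92  0.44  0.94  1.4 ] [ 1.09621765 -0.05086515  0.06577045] 0.03405861812601313 [[-0.25, 0.0, 7.09], [0.02, -0.22, 0.11]]
```

View pics/i_wrist.png

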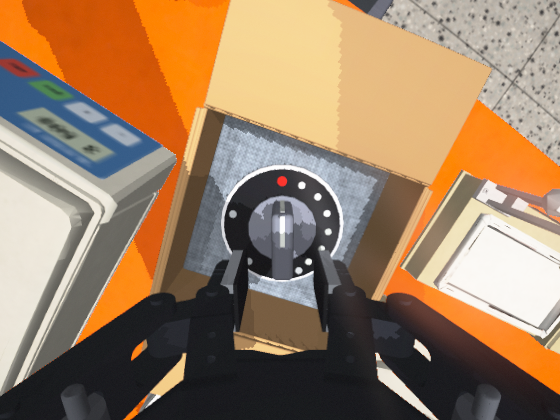

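jog_arm(rows=[{"xyz":[-0.2,0,2],"delta_rot":[0,-0.2,0],"fingers":0.6},{"xyz":[-0.2,0,4],"delta_rot":[0,-0.2,0],"fingers":0.6},{"xyz":[-0.2,0,6],"delta_rot":[0,-0.2,0],"fingers":0.6},{"xyz":[-0.2,0,7],"delta_rot":[0,-0.2,0],"fingers":0.6},{"xyz":[-0.2,0,7],"delta_rot":[0,-0.2,0],"fingers":0.6}])

```text
clock: 8.28
tcp_pos: [0.5242, 0.1196, 0.0783]
orientation: [0.862, -3.019, -0.001]
contact_force: [0.1, -0.1, 0.2]
grip_width: 0.0343
```

```bash
python3 - <<'E'
from h import *
c=cam("wrist");im=imaging.grab_frame("wrist")
cv2.imwrite("pics/j_wrist.png",im)
o=r.get_obs();print(o["tcp_pos"],o["joints"].round(2),o["contact_force"],o["grip_width"],plan((.5243,.1198,.078),.555+np.pi))
E
```

```text
[0.52471117 0.12001325 0.0794395 ] [ 0.25  0.57 -0.76  1.97  0.54  0.81  1.31] [-0.31418998  0.0659893   0.42673008] 0.034154602176581304 [[0.05, 0.0, 0.14], [0.04, -0.01, 0.09]]
```

View pics/j_wrist.png

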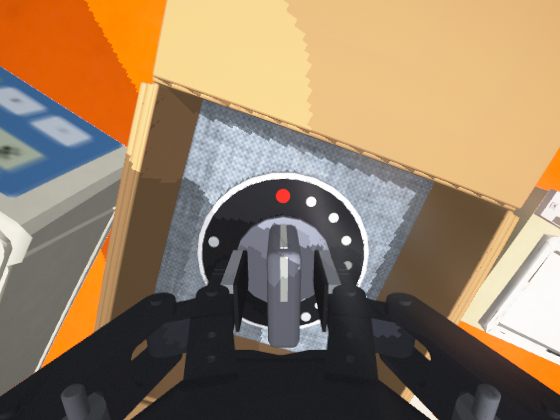

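jog_arm(rows=[{"xyz":[0,0,0.1],"fingers":1,"delta_rot":[0,0,0]},{"xyz":[0,0,0.1],"fingers":1,"delta_rot":[0,0,0]},{"xyz":[0,0,0.1],"fingers":1,"delta_rot":[0,0,0]},{"xyz":[0,0,0.1],"fingers":1,"delta_rot":[0,0,0]},{"xyz":[0,0,0.1],"fingers":1,"delta_rot":[0,0,0]}], grip_force=40)

```text
clock: 8.75
tcp_pos: [0.5256, 0.1218, 0.0801]
orientation: [-0.863, 3.018, 0.003]
contact_force: [-1.7, 4.1, 7.1]
grip_width: 0.0136
```

```bash
cat > st.py <<'E'
from h import *
o=r.get_obs();A=R.from_rotvec(o["orientation"]).as_matrix()
y=np.arctan2(A[1,0],A[0,0])%(2*np.pi)-np.pi
print("t",round(o["clock"],2),"tcp",o["tcp_pos"].round(4),"yaw",round(y,4),"turned deg",round(np.degrees(.5555-y),2),"F",o["contact_force"].round(1),"M",o["moment"].round(3),"w",round(o["grip_width"],4),o["joints"].round(2),"tilt",np.degrees(np.arccos(-A[2,2])).round(2))
E
python3 st.py
```

```text
t 8.75 tcp [0.5256 0.1218 0.0801] yaw 0.5574 turned deg -0.11 F [-1.7  4.1  7.1] M [0.72  0.443 0.017] w 0.0136 [ 0.25  0.57 -0.76  1.97  0.54  0.81  1.31] tilt 0.19
```

jog_arm(rows=[{"xyz":[0,0,0],"fingers":1,"delta_rot":[0,0,5]},{"xyz":[0,0,0],"fingers":1,"delta_rot":[0,0,10]},{"xyz":[0,0,0],"fingers":1,"delta_rot":[0,0,15]},{"xyz":[0,0,0],"fingers":1,"delta_rot":[0,0,20]},{"xyz":[0,0,0],"fingers":1,"delta_rot":[0,0,24]}])

```text
clock: 9.17
tcp_pos: [0.5258, 0.1212, 0.0802]
orientation: [-0.21, 3.132, 0.003]
contact_force: [0.5, 0.7, -3.9]
grip_width: 0.013
```

```bash
python3 st.py; python3 - <<'E'
from h import *
cv2.imwrite("pics/k_wrist.png",imaging.grab_frame("wrist"))
E
python3 st.py
```

```text
t 9.17 tcp [0.5258 0.1212 0.0802] yaw 0.1338 turned deg 24.16 F [ 0.5  0.7 -3.9] M [-0.005 -0.139  0.095] w 0.013 [ 0.18  0.54 -0.67  1.97  0.47  0.78  0.95] tilt 0.18
t 9.22 tcp [0.5258 0.1212 0.0802] yaw 0.1307 turned deg 24.34 F [ 1.1  1.  -4.7] M [ 0.092 -0.125 -0.009] w 0.0131 [ 0.18  0.54 -0.67  1.97  0.47  0.78  0.95] tilt 0.18
```

View pics/k_wrist.png

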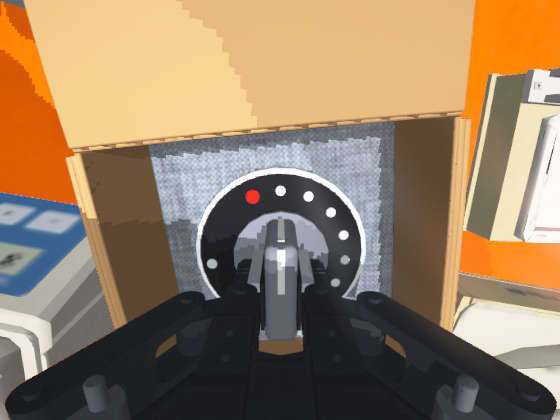

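The bar points at the first white dot (280,191), so that is click one.

jog_arm(rows=[{"xyz":[0,0,0],"fingers":1,"delta_rot":[0,0,5]},{"xyz":[0,0,0],"fingers":1,"delta_rot":[0,0,10]},{"xyz":[0,0,0],"fingers":1,"delta_rot":[0,0,15]},{"xyz":[0,0,0],"fingers":1,"delta_rot":[0,0,20]},{"xyz":[0,0,0],"fingers":1,"delta_rot":[0,0,23.7]}])

```text
clock: 9.63
tcp_pos: [0.5257, 0.1206, 0.0802]
orientation: [0.447, 3.107, 0.002]
contact_force: [-0.5, 0.3, -4.5]
grip_width: 0.0135
```

```bash
python3 st.py; python3 - <<'E'
from h import *
cv2.imwrite("pics/l_wrist.png",imaging.grab_frame("wrist"))
E
python3 st.py
```

```text
t 9.63 tcp [0.5257 0.1206 0.0802] yaw -0.2857 turned deg 48.2 F [-0.5  0.3 -4.5] M [-0.121  0.012  0.105] w 0.0135 [ 0.11  0.52 -0.57  1.98  0.4   0.76  0.59] tilt 0.15
t 9.68 tcp [0.5256 0.1206 0.0802] yaw -0.2884 turned deg 48.35 F [-0.5  1.7 -4.6] M [-0.033 -0.084 -0.009] w 0.0133 [ 0.11  0.52 -0.57  1.98  0.4   0.76  0.59] tilt 0.15
```

View pics/l_wrist.png

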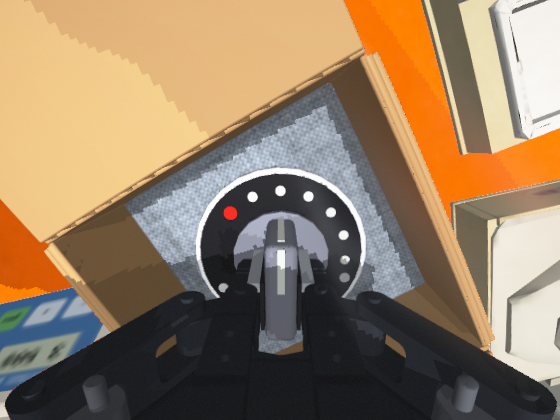

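The bar now points at the second dot (280,191), so that is click two.

jog_arm(rows=[{"xyz":[0,0,0],"fingers":1,"delta_rot":[0,0,5]},{"xyz":[0,0,0],"fingers":1,"delta_rot":[0,0,10]},{"xyz":[0,0,0],"fingers":1,"delta_rot":[0,0,15]},{"xyz":[0,0,0],"fingers":1,"delta_rot":[0,0,20]},{"xyz":[0,0,0],"fingers":1,"delta_rot":[0,0,23.7]}])

```text
clock: 10.1
tcp_pos: [0.5253, 0.1201, 0.0802]
orientation: [1.082, 2.948, 0.001]
contact_force: [-0.6, 0.5, -4.0]
grip_width: 0.0134
```

```bash
python3 st.py; python3 - <<'E'
from h import *
c=cam("wrist");im=imaging.grab_frame("wrist")
cv2.imwrite("pics/m_wrist.png",im)
cv2.imwrite("pics/m2.png",cv2.resize(im[150:350,180:380],None,fx=3,fy=3,interpolation=3))
cv2.imwrite("pics/m_side.png",cv2.resize(imaging.grab_frame("side")[100:320,150:400],None,fx=2.6,fy=2.6,interpolation=3))
# expected dot positions
for k in range(7):
    a=.5555-np.radians(24*k); print(k,proj(c,(.5245-.0354*np.cos(a),.1199-.0354*np.sin(a),.069)).round(1))
E
python3 st.py
```

```text
t 10.1 tcp [0.5253 0.1201 0.0802] yaw -0.7035 turned deg 72.14 F [-0.6  0.5 -4. ] M [-0.151  0.181  0.035] w 0.0134 [ 0.03  0.5  -0.47  1.98  0.33  0.74  0.24] tilt 0.1
0 [216.1 235.4]
1 [228.4 213. ]
2 [250.2 197.1]
3 [277.7 191.3]
4 [305.2 197. ]
5 [327.2 212.7]
6 [339.7 235.1]
t 10.2 tcp [0.5253 0.1201 0.0802] yaw -0.7003 turned deg 71.95 F [-0.8 -0.  -2.9] M [-0.232  0.199 -0.04 ] w 0.0133 [ 0.03  0.5  -0.47  1.98  0.33  0.74  0.24] tilt 0.1
```

View pics/m2.png

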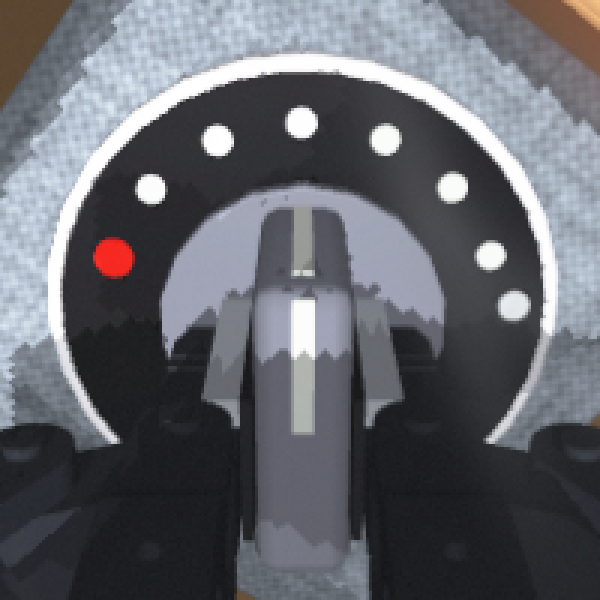

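View pics/m_side.png

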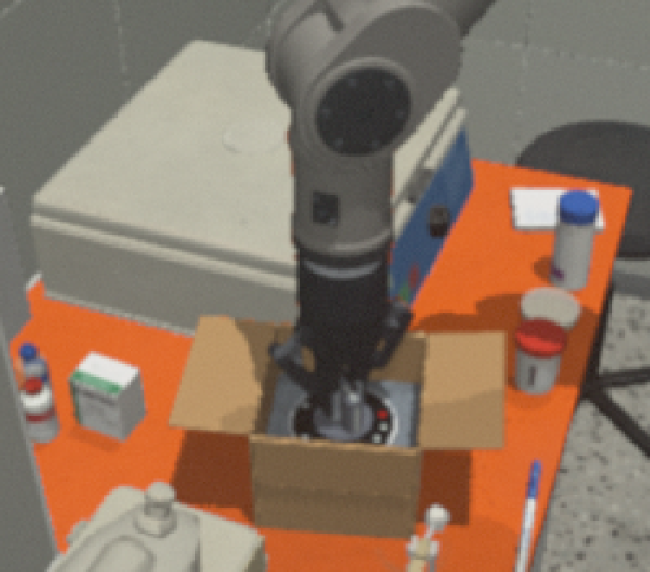

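The pointer sits on the third white dot (red, one, two, then the dot at crop (301,122)). Both flaps are flat out, the bystanders haven't moved, and the bar is gripped. I'll hold briefly, then hand in.

jog_arm(rows=[{"xyz":[0,0,0],"fingers":1,"delta_rot":[0,0,0]},{"xyz":[0,0,0],"fingers":1,"delta_rot":[0,0,0]},{"xyz":[0,0,0],"fingers":1,"delta_rot":[0,0,0]},{"xyz":[0,0,0],"fingers":1,"delta_rot":[0,0,0]},{"xyz":[0,0,0],"fingers":1,"delta_rot":[0,0,0]}])

```text
clock: 10.62
tcp_pos: [0.5253, 0.1201, 0.0802]
orientation: [1.076, 2.95, 0.001]
contact_force: [-0.9, 0.7, -3.0]
grip_width: 0.0133
```

```bash
python3 st.py; python3 -c "
from bench import r
print(r.hand_in())"
```

```text
t 10.62 tcp [0.5253 0.1201 0.0802] yaw -0.6995 turned deg 71.91 F [-0.9  0.7 -3. ] M [-0.091  0.084  0.004] w 0.0133 [ 0.03  0.5  -0.47  1.98  0.33  0.74  0.24] tilt 0.1
the job is handed in; nothing more can be done
None
```

I folded both carton flaps out, nearly level, then turned the knob clockwise from the red dot one click at a time to its third stop. I handed the job in at 10.6 s with the knob still gripped.

**Knob:** my last check had it turned 71.9° (third stop is 72°), with the bar pointing at the third white dot in the wrist picture. The opening was 13.3 mm on the 14 mm bar at a 40 N grip setting. About 3 N remained on the tool, with almost no twist about its axis.

**Flaps and bystanders:** the side picture shows both flaps folded out, clear of the opening. The cup, tub and small carton look to be where they started. I judged these by eye and did not measure the final flap angles.

No check failed or disagreed. The largest force I read between moves was about 8 N at the tool, as the fingers closed; the limit is 120 N at the wrist.

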